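# Put the loose drone motors away by size

## Task

Put the four loose drone motors on the desk away, each standing upright on the floor of the steel dish of its own rank in size: the largest motor in the largest dish, and so on down to the smallest in the smallest. Work from the largest motor to the smallest, set each one down rather than dropping it, and do not knock over the glue bottle or shove the solder spool away.

Things in the scene. Friction and masses are not known exactly. Their poses are not given: they have to be found in the camera images.
- motor_a: The smallest drone motor: a silver can 22 mm in diameter, 26 mm high, dark foot, copper ring just above it, dark slots across the top, brass shaft (8 mm thick, 10 mm long) standing up at the centre. Loose, upright on the desk, about 40 g. Origin at the centre of its underside, z up. Its plain side can be gripped from any direction.
- dish_a: The smallest parts dish: shallow, round, bare steel, 42 mm inside, 48 mm outside, rim 8 mm and flat inner floor 3 mm above the desk. Stuck down, empty. Origin at the centre of its underside, on the desk, z up. Fingertips that hold the motor 8 mm or more above its foot stay clear of the rim.
- motor_b: The second smallest drone motor: a silver can 32 mm in diameter, 28 mm high, dark foot, copper ring just above it, dark slots across the top, brass shaft (8 mm thick, 10 mm long) standing up at the centre. Loose, upright on the desk, about 80 g. Origin at the centre of its underside, z up. Its plain side can be gripped from any direction.
- dish_b: The second smallest parts dish: shallow, round, bare steel, 56 mm inside, 62 mm outside, rim 8 mm and flat inner floor 3 mm above the desk. Stuck down, empty. Origin at the centre of its underside, on the desk, z up. Fingertips that hold the motor 8 mm or more above its foot stay clear of the rim.
- motor_c: The second largest drone motor: a silver can 42 mm in diameter, 30 mm high, dark foot, copper ring just above it, dark slots across the top, brass shaft (8 mm thick, 10 mm long) standing up at the centre. Loose, upright on the desk, about 140 g. Origin at the centre of its underside, z up. Its plain side can be gripped from any direction.
- dish_c: The second largest parts dish: shallow, round, bare steel, 70 mm inside, 76 mm outside, rim 8 mm and flat inner floor 3 mm above the desk. Stuck down, empty. Origin at the centre of its underside, on the desk, z up. Fingertips that hold the motor 8 mm or more above its foot stay clear of the rim.
- motor_d: The largest drone motor: a silver can 54 mm in diameter, 32 mm high, dark foot, copper ring just above it, dark slots across the top, brass shaft (8 mm thick, 10 mm long) standing up at the centre. Loose, upright on the desk, about 220 g. Origin at the centre of its underside, z up. Its plain side can be gripped from any direction.
- dish_d: The largest parts dish: shallow, round, bare steel, 86 mm inside, 92 mm outside, rim 8 mm and flat inner floor 3 mm above the desk. Stuck down, empty. Origin at the centre of its underside, on the desk, z up. Fingertips that hold the motor 8 mm or more above its foot stay clear of the rim.
- bottle: The glue bottle, an obstacle: white, black cap, 28 mm in diameter, 60 mm tall, loose, easily toppled. Origin at the centre of its underside, z up. A blue battery pack (60 by 28 mm, 20 mm high, not listed) also lies among the things; other clutter lies beyond them, lower than 110 mm.
- spool: The solder spool, an obstacle, lying flat: 52 mm in diameter, 30 mm high, black flanges, no shaft, loose. Origin at the centre of its underside, z up. Motors, dishes, bottle, spool and battery pack: no two centres are nearer than 95 mm at the start.
There are look-alikes about, which are no part of the job. Leave any red look-alike of the motor_b alone. What is shaped like the motor_c but brown is not meant.

How it is judged:
On the way, in this order (a step that is already met when the one before it is completed fails the run):
1. the largest motor stands in the largest dish, let go (horizontal distance between motor_d and dish_d below 0.018 m and z of motor_d in the frame of dish_d between 0 and 0.006 m and angle between motor_d's own z axis and vertical below 0.1 rad and linear speed of motor_d below 0.02 m/s and contact force between the fingers and motor_d below 0.1 N), for 0.2 s.
2. the second largest motor stands in the second largest dish, let go (horizontal distance between motor_c and dish_c below 0.016 m and z of motor_c in the frame of dish_c between 0 and 0.006 m and angle between motor_c's own z axis and vertical below 0.1 rad and linear speed of motor_c below 0.02 m/s and contact force between the fingers and motor_c below 0.1 N), for 0.2 s.
3. the second smallest motor stands in the second smallest dish, let go (horizontal distance between motor_b and dish_b below 0.014 m and z of motor_b in the frame of dish_b between 0 and 0.006 m and angle between motor_b's own z axis and vertical below 0.1 rad and linear speed of motor_b below 0.02 m/s and contact force between the fingers and motor_b below 0.1 N), for 0.2 s.
4. the smallest motor stands in the smallest dish, let go (horizontal distance between motor_a and dish_a below 0.012 m and z of motor_a in the frame of dish_a between 0 and 0.006 m and angle between motor_a's own z axis and vertical below 0.1 rad and linear speed of motor_a below 0.02 m/s and contact force between the fingers and motor_a below 0.1 N), for 0.2 s.
At the end, for the whole second after the job is handed in: Every motor stands upright (within 0.1 rad) and at rest on the floor of its own dish (underside 0 to 6 mm above the dish's underside, wholly inside the rim: centre within 12, 14, 16 and 18 mm of the dish's centre, smallest to largest), let go by the fingers (all of step 1 and all of step 2 and all of step 3 and all of step 4); the robot touches nothing.
It fails at once if a motor is dropped: it falls free at over 0.7 m/s (about 25 mm) ((linear speed of motor_d above 0.7 m/s and contact force between the fingers and motor_d below 0.05 N) or (linear speed of motor_c above 0.7 m/s and contact force between the fingers and motor_c below 0.05 N) or (linear speed of motor_b above 0.7 m/s and contact force between the fingers and motor_b below 0.05 N) or (linear speed of motor_a above 0.7 m/s and contact force between the fingers and motor_a below 0.05 N)).
It fails at once if the glue bottle is knocked over (angle between bottle's own z axis and vertical above 0.6 rad).
It fails at once if the solder spool is shoved more than 40 mm (distance of spool from where it was at the start of the episode above 0.04 m).
It also fails if it takes over 106 s, if anything falls off the work surface, if the arm or the gripper's body presses on something with over 40 N, if the wrist force passes 120 N, or if a joint passes its speed limit or range.

## Robot

A 7-joint arm with a two-finger parallel gripper is mounted at the origin on the work surface. World frame = base frame: x ahead of the robot, y to its left, z up, the work surface at z = 0. Lengths are in m, angles in rad, forces in N, time in s.
With the tool pointing down it reaches from about 0.425 to 0.875 m from the base axis. Payload 8.4 kg.
Tool frame: the origin (TCP) lies midway between the tips of the shut fingers; the grasp point (between the pads) lies 19 mm behind it; z points along the fingers, y is the line along which they close (so a half turn about z gives the same grasp; the last joint's range is limited). The gripper opens to 87 mm and grips with 3 to 60 N. Pads are 19 mm wide; open, the fingers measure 117 mm over their backs; the gripper's body (75 mm by 190 mm) begins 51 mm behind the grasp point.
Start: joints at [1.212, 0.333, 0.04, 1.465, -0.013, 1.343, -0.059], TCP at [0.167, -0.628, 0.223] pointing down, gripper open.
Joint ranges: [-2.58, 2.58], [-0.38, 2.09], [-1.3, 1.39], [0.25, 2.4], [-1.5, 4.64], [0.08, 2.09], [-2.65, 2.65]. Speed limits (rad/s): [2.22, 2.22, 2.79, 2.79, 3.14, 3.14, 3.14].

## Interface

Orientations are given as [roll, pitch, yaw] about the fixed x, y, z axes, in that order (R = Rz(yaw) Ry(pitch) Rx(roll)).
In Python, from workcell import env gives the robot as it stands.
- The arm moves only by the shell command python3 -m creep 'ROWS' [FORCE]. ROWS is a JSON object of lists of equal length, an entry for each row: "grip": the closure, from 0 (fully open) to 1 (shut); "slide": the shift along the tool's x, y, z in mm, a list of three; "yaw": the turn about the tool's z in rad. In form: {"grip": [grip, ...], "slide": [[x, y, z], ...], "yaw": [yaw, ...]}. A call has 1 to 10 rows; each row is the pose to reach, as a shift and turn from the pose commanded when the call began, along the tool's axes at that moment; what a row does not reach only later rows make up. A row lasts 1/12 s, in which the tool goes at most 41.7 mm and 7.16 degrees, less where a joint would pass 70% of its speed; a pose out of reach is approached as far as the arm can. A call with a gripper value outside its range is refused whole. The fingers move at their own pace and stop on an object; FORCE is the grip in N (left out, the last holds). Time passes only in rows, so rows that repeat a pose let the fingers close. It gives the time, the measured TCP pose, the force, the opening and the grip force at its end, in the units of the state.
- env.get_state(): the state, without advancing time (a new reading comes with each control period).
- env.capture(name): name is "scene" or "top" or "wrist"; returns a dict with "color" (480x640x3 uint8, blue, green, red), "z_map" (480x640 float32, m along the optical axis (not along the pixel's ray), 0 where there is no reading), "fovy" (degrees; the focal length in pixels is half the picture's height over the tangent of half this angle, whatever the lens; pixels are square), "cx", "cy" (the principal point, pixels), "cam_to_world" (4x4, takes a point from camera to world coordinates); the wrist camera has in their place "tool_from_camera" (4x4, takes a point from camera to tool coordinates, whose origin is the TCP and whose axes are the flange's). Camera axes: x right, y up, looking along -z (the intrinsics and any distortion apply to the point x, -y, -z); pixel columns grow to the right and rows downward; lengths in m; the calibration is good to about 2 mm. A picture is of the moment at which its call begins: read the wrist's pose just before it.
- env.close_job(): hands the job in; it is judged then, once.
The state is a dict: "time": time; "qpos": joint angles; "joint_vel": joint speeds; "joint_efforts": joint torques, N m; "tcp_pos": TCP position; "tool_rot": TCP orientation; "ft_force": force on the tool from outside, world axes, zero at the start; "moment": the same for the moment, N m; "finger_gap": finger opening in m; "finger_force": force on a finger pad.
Only numpy, scipy, OpenCV 4.12 (cv2) and the standard library are available. Lean on these libraries where they do the work, as an engineer would, in place of code of your own. Each camera call takes 0.05 s, during which the arm holds its last target. There are 200 camera calls.

## Working session

There is one attempt and no reset: what is moved stays moved. The work goes in short steps, Python scripts to look and compute and a shell command to move; the robot and the scene stay as the last step left them, time stands still between calls to the robot, and variables do not carry over. Pictures are saved under pics/ and viewed, at most 14 in all, crops included, and the job is handed in when it is done.

```bash
mkdir -p pics; ls; cat > h.py <<'E'
import numpy as np, cv2
from workcell import env
def cap(n):
    s=env.get_state(); return env.capture(n),s
E
python3 - <<'E'
from h import *
s=env.get_state(); print(s)
for n in("top","scene"):
    c,_=cap(n); cv2.imwrite(f"pics/{n}1.png",c["color"]); np.savez(n+"1.npz",**c)
    print(n,{k:v for k,v in c.items() if k not in("color","z_map")})
E
```

```text
pics
{'time': 0.0, 'qpos': array([ 1.21183973,  0.33393761,  0.03985796,  1.46627235, -0.01339748,
        1.34329576, -0.05849866]), 'joint_vel': array([ 0.0012013 , -0.00047254, -0.00126366, -0.00207317,  0.00045645,
        0.00036605,  0.00234675]), 'joint_efforts': array([-7.51466473e-05, -6.56368876e+01,  1.33493006e+00, -4.03806102e+01,
       -5.98641112e-02,  4.47400426e-02,  1.55947191e-04]), 'tcp_pos': array([ 0.16680845, -0.62774461,  0.22164127]), 'tool_rot': array([-3.13994907e+00,  1.10011200e-04,  2.59756320e-01]), 'ft_force': array([ 0.10701106, -0.14091686,  0.31341974]), 'moment': array([-0.02639422,  0.0130498 , -0.0251543 ]), 'finger_force': 0.0, 'finger_gap': 0.08722677643221358}
top {'fovy': 45.02766547534634, 'cx': 321.0501465662959, 'cy': 238.39148383942398, 'cam_to_world': array([[ 0.02260208,  0.99461128, -0.10118073,  0.38475427],
       [-0.99962545,  0.02404541,  0.01306796, -0.01946885],
       [ 0.01543047,  0.10084747,  0.99478223,  1.46832251],
       [ 0.        ,  0.        ,  0.        ,  1.        ]])}
scene {'fovy': 51.12347663788509, 'cx': 319.07492068404525, 'cy': 235.21600591059655, 'cam_to_world': array([[-0.86978974, -0.3095077 ,  0.38427957,  0.94134743],
       [ 0.49338551, -0.55509088,  0.66966025,  0.69611858],
       [ 0.00604508,  0.77206159,  0.63551897,  0.76074989],
       [ 0.        ,  0.        ,  0.        ,  1.        ]])}
```

View pics/top1.png

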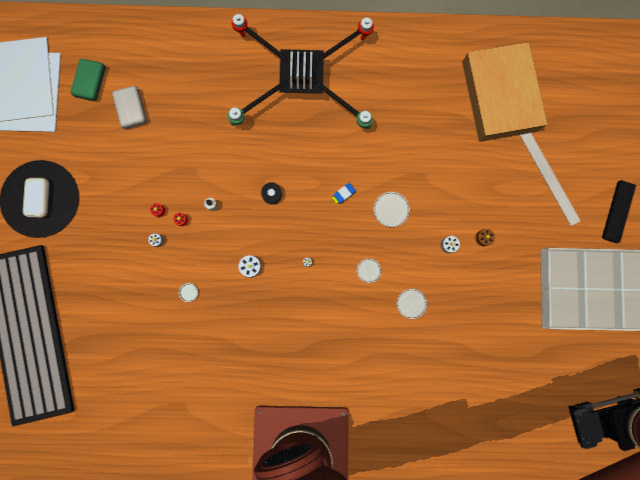

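View pics/scene1.png

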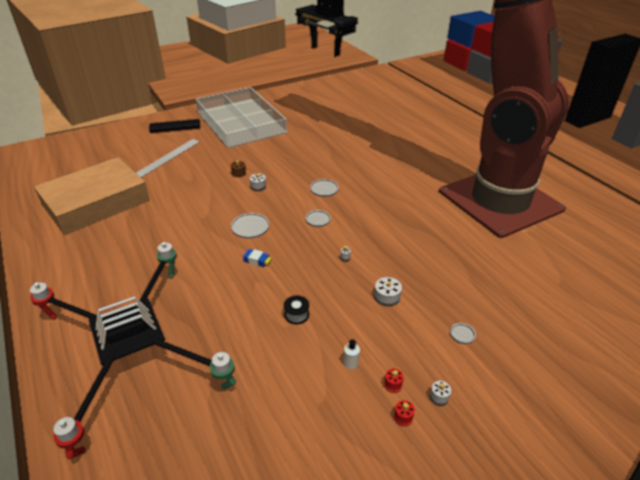

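The top view shows these motors: d (250,266), c (451,244), b (155,240) and a (307,262). The dishes are d (391,209), c (412,304), b (369,270) and a (188,292). The bottle is at (210,203), the spool at (271,193) and the battery at (344,193). The look-alikes are red at (157,210) and (180,219), and brown at (486,237).

```bash
cat >> h.py <<'E'
def ray(c,u,v):
    f=240/np.tan(np.radians(c["fovy"])/2)
    return np.stack([(u-c["cx"])/f,-(v-c["cy"])/f,-np.ones_like(u*1.)],-1)
def cloud(c,T):
    v,u=np.mgrid[:480,:640]; p=ray(c,u,v)*c["z_map"][...,None]
    return p@T[:3,:3].T+T[:3,3]
def onplane(c,T,u,v,h):
    d=ray(c,np.float64(u),np.float64(v))@T[:3,:3].T; return T[:3,3]+d*(h-T[2,3])/d[2]
E
python3 - <<'E'
from h import *
c=dict(np.load("top1.npz")); c={k:(v if v.ndim else float(v)) for k,v in c.items()}
T=c["cam_to_world"]; P=cloud(c,T)
tb=P[150:350,100:540,2]; print("table z",np.median(tb),np.std(tb[abs(tb)<.02]))
hsv=cv2.cvtColor(c["color"],cv2.COLOR_BGR2HSV)
O={"md":(250,266,.032),"mc":(451,244,.03),"mb":(155,240,.028),"ma":(307,262,.026),"dd":(391,209,.006),"dc":(412,304,.006),"db":(369,270,.006),"da":(188,292,.006),"bottle":(210,203,.06),"spool":(271,193,.03),"batt":(344,193,.02),"brown":(486,237,.03),"r1":(157,210,.028),"r2":(180,219,.028)}
for n,(u,v,h) in O.items():
    r=22
    w=hsv[v-r:v+r,u-r:u+r]
    m=((w[...,1]<110)|(w[...,0]>20)|(w[...,0]<4)|(w[...,2]<90)).astype(np.uint8)
    k,l,st,ce=cv2.connectedComponentsWithStats(m)
    i=np.bincount(l[r-6:r+6,r-6:r+6].ravel(),minlength=k)[1:].argmax()+1
    x,y,ww,hh=st[i,:4]; uc,vc=u-r+x+(ww-1)/2,v-r+y+(hh-1)/2
    (ex,ey),rad=cv2.minEnclosingCircle(np.argwhere(l==i)[:,::-1].astype(np.float32))
    p=onplane(c,T,uc,vc,h); q=onplane(c,T,u-r+ex,v-r+ey,h)
    Z=P[int(vc)-4:int(vc)+5,int(uc)-4:int(uc)+5,2]
    print(n,(ww,hh),np.round(p,4),np.round(q[:2],4),"depth z max",Z.max().round(3),"R",np.hypot(*p[:2]).round(3))
E
```

```text
table z 0.0013617886594785578 0.0033497200012050864
md (np.int32(23), np.int32(22)) [0.4591 0.1386 0.032 ] [0.458  0.1379] depth z max 0.046 R 0.48
mc (np.int32(19), np.int32(17)) [ 0.5247 -0.3614  0.03  ] [ 0.5248 -0.3618] depth z max 0.049 R 0.637
mb (np.int32(16), np.int32(14)) [0.5185 0.3735 0.028 ] [0.5185 0.3735] depth z max 1.468 R 0.639
ma (np.int32(9), np.int32(9)) [ 0.4715 -0.0047  0.026 ] [ 0.4727 -0.0047] depth z max 0.04 R 0.471
dd (np.int32(37), np.int32(35)) [ 0.6133 -0.2158  0.006 ] [ 0.612  -0.2158] depth z max 0.011 R 0.65
dc (np.int32(30), np.int32(30)) [ 0.3744 -0.27    0.006 ] [ 0.3751 -0.2698] depth z max 0.012 R 0.462
db (np.int32(26), np.int32(24)) [ 0.4548 -0.1604  0.006 ] [ 0.4561 -0.1604] depth z max 0.011 R 0.482
da (np.int32(20), np.int32(19)) [0.3904 0.2929 0.006 ] [0.3904 0.2924] depth z max 1.468 R 0.488
bottle (np.int32(14), np.int32(13)) [0.6062 0.235  0.06  ] [0.6062 0.235 ] depth z max 1.468 R 0.65
spool (np.int32(21), np.int32(21)) [0.6427 0.09   0.03  ] [0.6421 0.0901] depth z max 0.038 R 0.649
batt (np.int32(24), np.int32(21)) [ 0.6491 -0.0928  0.02  ] [ 0.647  -0.0927] depth z max 0.029 R 0.656
brown (np.int32(7), np.int32(4)) [ 0.5485 -0.4596  0.03  ] [ 0.5485 -0.4596] depth z max 0.047 R 0.716
r1 (np.int32(14), np.int32(13)) [0.5927 0.3724 0.028 ] [0.5929 0.3728] depth z max 0.042 R 0.7
r2 (np.int32(14), np.int32(13)) [0.5715 0.314  0.028 ] [0.5705 0.315 ] depth z max 0.044 R 0.652
```

```bash
cat >> h.py <<'E'
from scipy.spatial.transform import Rotation as Ro
def pose(s):
    T=np.eye(4); T[:3,:3]=Ro.from_euler("xyz",s["tool_rot"]).as_matrix(); T[:3,3]=s["tcp_pos"]; return T
def goto(x,y,z):
    s=env.get_state(); T=pose(s); d=T[:3,:3].T@(np.array([x,y,z])-T[:3,3])*1000
    print("slide to",(x,y,z),np.round(d,1),"yaw",s["tool_rot"][2].round(3),"rows",np.ceil(np.linalg.norm(d)/41.7),"t",round(s["time"],2))
E
python3 - <<'E'
from h import *
goto(.46,-.23,.22)
c,s=cap("wrist"); print(c["tool_from_camera"],c["fovy"],c["cx"],c["cy"])
E
```

```text
slide to (0.46, -0.23, 0.22) [ 385.5 -309.1    2.1] yaw 0.26 rows 12.0 t 0.1
[[-1.92664316e-04  9.54509681e-01  2.98179864e-01  8.13748212e-02]
 [ 9.99999941e-01  2.68766909e-04 -2.14220741e-04  5.61863152e-04]
 [-2.84616652e-04  2.98179805e-01 -9.54509677e-01 -1.63092203e-01]
 [ 0.00000000e+00  0.00000000e+00  0.00000000e+00  1.00000000e+00]] 62.3012125037466 320.114748263278 239.06624650267403
```

```bash
python3 -m creep '{"grip":[0,0,0,0,0,0,0,0,0,0],"slide":[[385,-309,2],[385,-309,2],[385,-309,2],[385,-309,2],[385,-309,2],[385,-309,2],[385,-309,2],[385,-309,2],[385,-309,2],[385,-309,2]],"yaw":[0,0,0,0,0,0,0,0,0,0]}' 20
python3 - <<'E'
from h import *
goto(.46,-.23,.22)
c,s=cap("wrist"); cv2.imwrite("pics/w1.png",c["color"])
E
```

```text
time: 0.98
tcp_pos: [0.4147, -0.2908, 0.2209]
tool_rot: [3.141, 0.0, 0.26]
ft_force: [1.2, -0.3, -0.2]
finger_gap: 0.087
finger_force: 0.0
slide to (0.46, -0.23, 0.22) [ 59.4 -47.1   0.9] yaw 0.26 rows 2.0 t 0.98
```

View pics/w1.png

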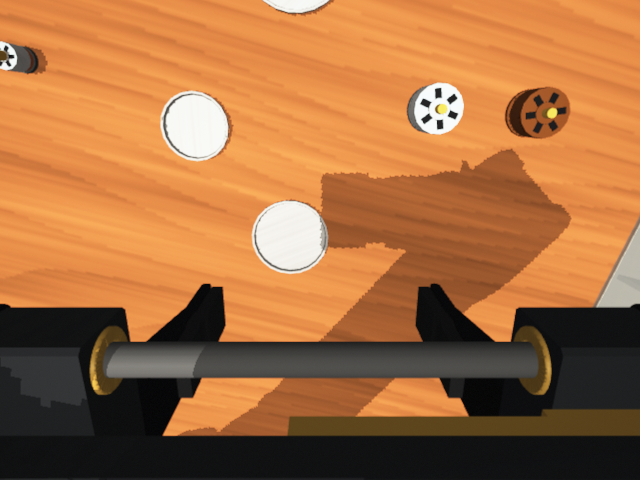

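The wrist view shows dish b (195,126), dish c (290,237), motor c (436,109) and the brown look-alike (538,112). The top of the frame cuts off dish d at (297,0), and motor a is at the left edge (8,55).

```bash
cat >> h.py <<'E'
def wblob(c,s,u,v,h,r,name=""):
    "bright unsaturated blob at pixel; boundary thrown on plane z=h, enclosing circle -> world centre, radius"
    T=pose(s)@c["tool_from_camera"]
    hsv=cv2.cvtColor(c["color"],cv2.COLOR_BGR2HSV)
    m=((hsv[...,1]<70)&(hsv[...,2]>140)).astype(np.uint8)
    m=cv2.morphologyEx(m,cv2.MORPH_CLOSE,np.ones((9,9)))
    k,l,st,ce=cv2.connectedComponentsWithStats(m)
    w=l[max(v-8,0):v+9,max(u-8,0):u+9].ravel(); w=w[w>0]
    if not len(w): print(name,"none"); return
    cs,_=cv2.findContours((l==np.bincount(w).argmax()).astype(np.uint8),0,cv2.CHAIN_APPROX_NONE)
    p=max(cs,key=len)[:,0]
    q=np.array([onplane(c,T,a,b,h)[:2] for a,b in p])
    (x,y),R=cv2.minEnclosingCircle(q.astype(np.float32))
    m=q.min(0)/2+q.max(0)/2
    print(name,"circle",round(x,4),round(y,4),"R",round(R,4),"bbox",m.round(4)); return x,y
E
python3 -m creep '{"grip":[0,0,0,0,0],"slide":[[90,0,0],[90,0,0],[90,0,0],[90,0,0],[90,0,0]],"yaw":[0,0,0,0,0]}'
python3 - <<'E'
from h import *
c,s=cap("wrist"); cv2.imwrite("pics/w2.png",c["color"]); print(s["tcp_pos"])
T=pose(s)@c["tool_from_camera"]; f=240/np.tan(np.radians(c["fovy"])/2)
for n,(x,y,z,h) in {"dd":(.6133,-.2158,.008,0),"dc":(.3744,-.27,.008,0),"db":(.4548,-.16,.008,0),"mc":(.5247,-.3614,.03,0),"ma":(.4715,-.0047,.026,0)}.items():
    p=np.linalg.inv(T)@[x,y,z,1]; u=int(c["cx"]-f*p[0]/p[2]); v=int(c["cy"]+f*p[1]/p[2]); print(u,v)
    if 0<=u<640 and 0<=v<480: wblob(c,s,u,v,z,0,n)
goto(.4585,.138,.15)
E
```

```text
time: 1.45
tcp_pos: [0.5005, -0.2697, 0.2202]
tool_rot: [-3.141, 0.001, 0.26]
ft_force: [0.0, -1.7, -0.7]
finger_gap: 0.0869
finger_force: 0.0
[ 0.50054157 -0.26969204  0.22022059]
293 64
dd circle 0.6121 -0.2179 R 0.046 bbox [ 0.6121 -0.218 ]
289 316
dc circle 0.3737 -0.271 R 0.0381 bbox [ 0.3756 -0.2714]
198 219
db circle 0.4546 -0.1624 R 0.0312 bbox [ 0.4546 -0.1622]
423 208
mc circle 0.5242 -0.3659 R 0.021 bbox [ 0.5241 -0.3662]
23 163
ma circle 0.4718 -0.0059 R 0.011 bbox [ 0.4719 -0.006 ]
slide to (0.4585, 0.138, 0.15) [  64.6 -405.2   70.5] yaw 0.259 rows 10.0 t 1.5
```

View pics/w2.png

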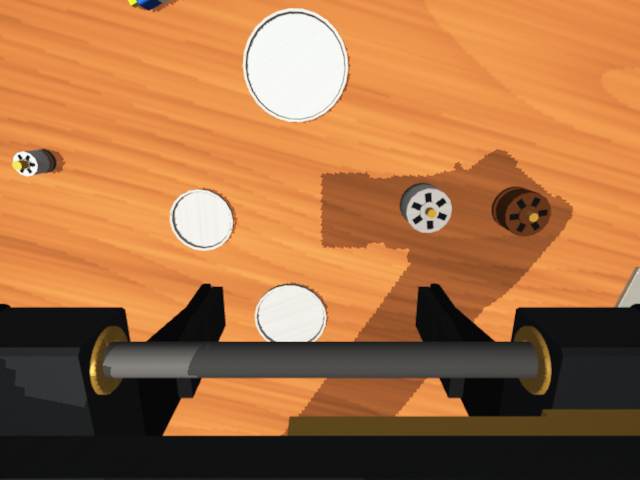

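The wrist view shows dish d (296,66), dish b (202,219), dish c (291,316), motor c (427,210) and motor a (28,163). The fitted radii match the given sizes. Next I go to motor d.

```bash
python3 -m creep '{"grip":[0,0,0,0,0,0,0,0,0,0],"slide":[[65,-405,30],[65,-405,30],[65,-405,30],[65,-405,30],[65,-405,30],[65,-405,30],[65,-405,30],[65,-405,30],[65,-405,30],[65,-405,30]],"yaw":[0,0,0,0,0,0,0,0,0,0]}'
python3 -m creep '{"grip":[0,0,0],"slide":[[0,0,0],[0,0,0],[0,0,0]],"yaw":[0,0,0]}'
cat >> h.py <<'E'
H={"dd":(.612,-.218,.008),"dc":(.3745,-.271,.008),"db":(.4546,-.162,.008),"da":(.3904,.2925,.008),"mc":(.5242,-.366,.03),"ma":(.4718,-.006,.026),"md":(.4585,.138,.032),"mb":(.5185,.3735,.028)}
def look(names,save=None):
    c,s=cap("wrist"); print("tcp",s["tcp_pos"].round(4),s["tool_rot"].round(3))
    if save: cv2.imwrite("pics/"+save,c["color"])
    T=pose(s)@c["tool_from_camera"]; f=240/np.tan(np.radians(c["fovy"])/2)
    for n in names.split():
        x,y,z=H[n]
        p=np.linalg.inv(T)@[x,y,z,1]; u=int(c["cx"]-f*p[0]/p[2]); v=int(c["cy"]+f*p[1]/p[2])
        if 0<=u<640 and 0<=v<480: wblob(c,s,u,v,z,0,n+f" {u},{v}")
        else: print(n,u,v,"out of view")
E
python3 - <<'E'
from h import *
look("md mb da ma","w3.png"); goto(.4585,.138,.010)
E
```

```text
time: 2.33
tcp_pos: [0.4588, 0.1394, 0.1911]
tool_rot: [3.14, -0.001, 0.258]
ft_force: [1.3, 0.6, -0.2]
finger_gap: 0.0872
finger_force: 0.0
time: 2.58
tcp_pos: [0.4597, 0.1368, 0.1909]
tool_rot: [3.14, 0.0, 0.258]
ft_force: [0.6, 0.2, 0.9]
finger_gap: 0.087
finger_force: 0.0
tcp [0.4597 0.1368 0.1909] [3.14  0.    0.258]
md 317,218 circle 0.4581 0.137 R 0.027 bbox [0.4582 0.137 ]
mb 36,65 circle 0.519 0.3749 R 0.0161 bbox [0.519  0.3749]
da 134,239 circle 0.3897 0.29 R 0.024 bbox [0.3897 0.2898]
ma 481,242 circle 0.4717 -0.0065 R 0.011 bbox [ 0.4717 -0.0065]
slide to (0.4585, 0.138, 0.01) [ -0.9  -2.1 180.9] yaw 0.257 rows 5.0 t 2.63
```

View pics/w3.png

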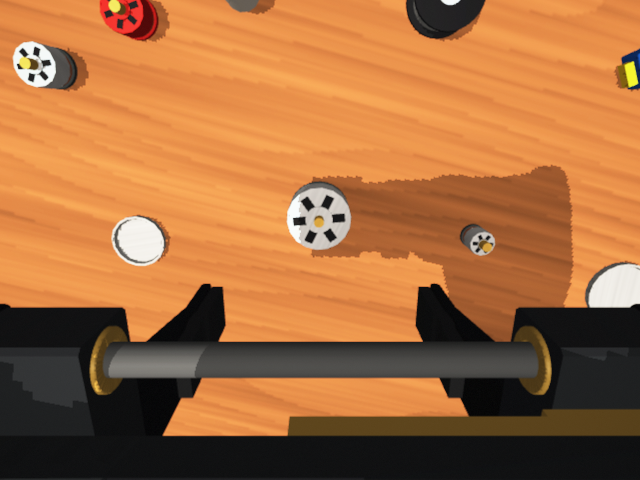

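Motor d sits centrally at (319,215), with dish a at (138,240), motor b at (36,63) and motor a at (481,241). Descend and grip.

```bash
python3 -m creep '{"grip":[0,0,0,0,0,0,1,1,1,1],"slide":[[-1,0,40],[-1,0,80],[-1,0,120],[-1,0,150],[-1,0,175],[-1,0,180],[-1,0,180],[-1,0,180],[-1,0,180],[-1,0,180]],"yaw":[0,0,0,0,0,0,0,0,0,0]}' 25
python3 -m creep '{"grip":[1,1,1,1,1,1,1],"slide":[[0,0,0],[0,0,0],[0,0,-10],[0,0,-30],[0,0,-60],[0,0,-80],[0,0,-80]],"yaw":[0,0,0,0,0,0,0]}'
python3 -c "
from h import *
goto(.612,-.218,.09)"
```

```text
time: 3.47
tcp_pos: [0.4602, 0.1383, 0.0126]
tool_rot: [3.141, -0.003, 0.259]
ft_force: [-0.4, -0.1, 0.2]
finger_gap: 0.0677
finger_force: 0.0
time: 4.05
tcp_pos: [0.4611, 0.1394, 0.0954]
tool_rot: [3.141, -0.006, 0.26]
ft_force: [1.5, 0.5, -1.8]
finger_gap: 0.0534
finger_force: 25.0
slide to (0.612, -0.218, 0.09) [ 53.9 384.2   6. ] yaw 0.26 rows 10.0 t 4.05
```

```bash
python3 -m creep '{"grip":[1,1,1,1,1,1,1,1,1,1],"slide":[[3,20,0],[8,55,0],[14,95,0],[19,135,0],[25,175,0],[31,215,0],[36,255,0],[42,295,0],[48,335,0],[52,365,0]],"yaw":[0,0,0,0,0,0,0,0,0,0]}'
python3 -m creep '{"grip":[1,1,1,1],"slide":[[2,15,0],[2,19,0],[2,19,0],[2,19,0]],"yaw":[0,0,0,0]}'
python3 - <<'E'
from h import *
look("dd","w4.png"); goto(.612,-.218,.09)
E
```

```text
time: 4.88
tcp_pos: [0.6028, -0.2051, 0.0902]
tool_rot: [3.141, 0.001, 0.257]
ft_force: [0.0, 0.1, -2.2]
finger_gap: 0.0533
finger_force: 25.0
time: 5.22
tcp_pos: [0.6092, -0.2173, 0.0904]
tool_rot: [-3.14, 0.001, 0.261]
ft_force: [-0.2, 0.4, -2.5]
finger_gap: 0.0535
finger_force: 25.0
tcp [ 0.6092 -0.2173  0.0904] [-3.14e+00  1.00e-03  2.61e-01]
dd 321,242 circle 0.6121 -0.2178 R 0.046 bbox [ 0.6175 -0.2178]
slide to (0.612, -0.218, 0.09) [2.3 1.9 0.7] yaw 0.262 rows 1.0 t 5.27
```

View pics/w4.png

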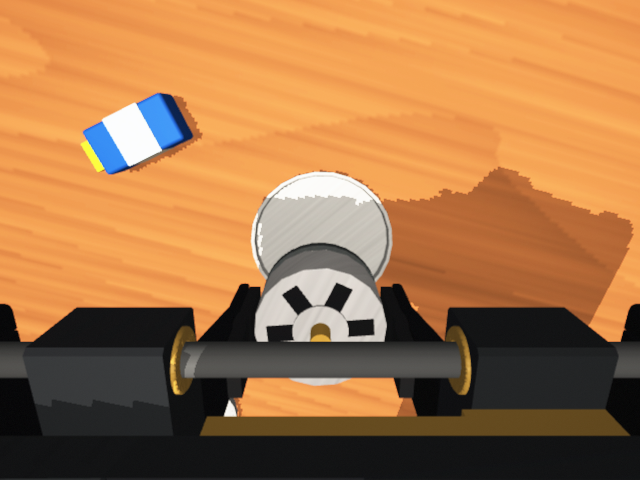

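The motor hangs upright in the gripper (320,320) just above dish d (320,235).

```bash
python3 -m creep '{"grip":[1,1,1,1,1,1,1,1],"slide":[[4,1,20],[4,1,45],[4,1,60],[4,1,68],[4,1,72],[4,1,74],[4,1,75],[4,1,75]],"yaw":[0,0,0,0,0,0,0,0]}'
python3 -m creep '{"grip":[1,1,1],"slide":[[0,0,1],[0,0,1],[0,0,1]],"yaw":[0,0,0]}'
```

```text
time: 5.93
tcp_pos: [0.6144, -0.2188, 0.0168]
tool_rot: [3.141, -0.001, 0.26]
ft_force: [-0.1, 0.3, -2.8]
finger_gap: 0.0535
finger_force: 25.0
time: 6.18
tcp_pos: [0.614, -0.219, 0.0153]
tool_rot: [3.141, -0.001, 0.26]
ft_force: [0.1, -0.3, -1.6]
finger_gap: 0.0534
finger_force: 25.0
```

```bash
python3 -m creep '{"grip":[0,0,0,0,0,0,0,0,0,0],"slide":[[0,0,0.5],[0,0,0.5],[0,0,0],[0,0,0],[0,0,0],[0,0,-10],[0,0,-40],[0,0,-80],[0,0,-110],[0,0,-120]],"yaw":[0,0,0,0,0,0,0,0,0,0]}'
python3 - <<'E'
from h import *
H["md"]=(.612,-.218,.035); look("md"); goto(.5241,-.366,.13)
E
```

```text
time: 7.02
tcp_pos: [0.6163, -0.2192, 0.1414]
tool_rot: [3.137, -0.006, 0.26]
ft_force: [0.1, -0.5, 0.9]
finger_gap: 0.0869
finger_force: 0.0
tcp [ 0.6163 -0.2192  0.1414] [ 3.137 -0.006  0.26 ]
md 315,241 circle 0.6194 -0.2161 R 0.0418 bbox [ 0.6194 -0.2161]
slide to (0.5241, -0.366, 0.13) [-127.   118.    11.1] yaw 0.26 rows 5.0 t 7.07
```

```bash
python3 -m creep '{"grip":[0,0,0,0,0,0,0,0],"slide":[[-25,24,0],[-65,60,-20],[-100,90,-40],[-127,118,-60],[-127,118,-60],[-127,118,-60],[-127,118,-60],[-127,118,-60]],"yaw":[0,0,0,0,0,0,0,0]}'
python3 - <<'E'
from h import *
look("mc dd","w5.png"); goto(.5241,-.366,.012)
E
```

```text
time: 7.73
tcp_pos: [0.5215, -0.3646, 0.1943]
tool_rot: [-3.14, 0.0, 0.26]
ft_force: [0.9, -0.3, 0.3]
finger_gap: 0.0869
finger_force: 0.0
tcp [ 0.5215 -0.3646  0.1943] [-3.14  0.    0.26]
mc 322,212 circle 0.5243 -0.3659 R 0.0212 bbox [ 0.5242 -0.366 ]
dd 172,58 circle 0.6132 -0.2176 R 0.047 bbox [ 0.6123 -0.2178]
slide to (0.5241, -0.366, 0.012) [  1.8   2.9 182.1] yaw 0.262 rows 5.0 t 7.78
```

View pics/w5.png

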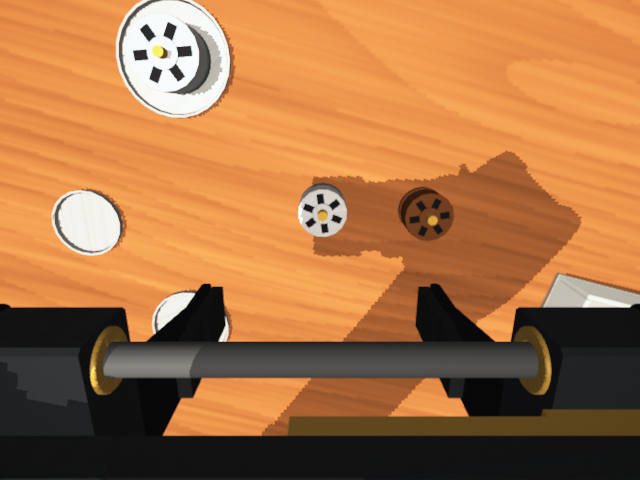

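Motor d stands upright in dish d, with its shaft at (159,51). Motor c is at (322,212), clear of the brown one at (427,214).

```bash
python3 -m creep '{"grip":[0,0,0,0,0,0,0,1,1,1],"slide":[[2,2,40],[2,2,80],[2,2,120],[2,2,150],[2,2,175],[2,2,183],[2,2,183],[2,2,183],[2,2,183],[2,2,183]],"yaw":[0,0,0,0,0,0,0,0,0,0]}' 20
python3 -m creep '{"grip":[1,1,1,1,1],"slide":[[0,0,0],[0,0,0],[0,0,0],[0,0,0],[0,0,0]],"yaw":[0,0,0,0,0]}'
python3 -c "
from h import *
goto(.3745,-.271,.08)"
```

```text
time: 8.62
tcp_pos: [0.5251, -0.3675, 0.014]
tool_rot: [3.139, -0.002, 0.26]
ft_force: [0.1, -0.6, -0.1]
finger_gap: 0.0744
finger_force: 0.0
time: 9.03
tcp_pos: [0.5238, -0.3669, 0.012]
tool_rot: [-3.141, -0.0, 0.26]
ft_force: [-0.0, 0.6, 2.5]
finger_gap: 0.0417
finger_force: 7.8
slide to (0.3745, -0.271, 0.08) [-119.6 -131.   -68. ] yaw 0.26 rows 5.0 t 9.03
```

```bash
python3 -m creep '{"grip":[1,1,1,1,1,1,1,1,1,1],"slide":[[0,0,0],[0,0,-15],[0,0,-40],[-15,-16,-65],[-45,-49,-68],[-75,-82,-68],[-105,-115,-68],[-120,-131,-68],[-120,-131,-68],[-120,-131,-68]],"yaw":[0,0,0,0,0,0,0,0,0,0]}'
python3 -m creep '{"grip":[1],"slide":[[0,0,0]],"yaw":[0]}'
python3 - <<'E'
from h import *
goto(.3745,-.271,.015); look("dc","w6.png")
E
```

```text
time: 9.87
tcp_pos: [0.3727, -0.2708, 0.08]
tool_rot: [3.141, 0.001, 0.259]
ft_force: [-0.1, -0.5, -1.8]
finger_gap: 0.0413
finger_force: 20.0
time: 9.95
tcp_pos: [0.3747, -0.2717, 0.0803]
tool_rot: [3.14, -0.001, 0.26]
ft_force: [-0.3, 0.1, -2.1]
finger_gap: 0.0413
finger_force: 20.0
slide to (0.3745, -0.271, 0.015) [-0.1 -0.8 65.3] yaw 0.26 rows 2.0 t 9.95
tcp [ 0.3747 -0.2717  0.0803] [ 3.14e+00 -1.00e-03  2.60e-01]
dc 317,251 circle 0.3575 -0.2769 R 0.0551 bbox [ 0.3583 -0.2763]
```

View pics/w6.png

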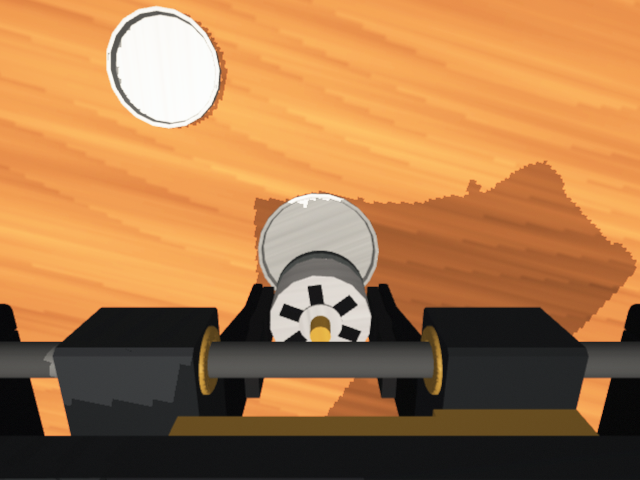

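The gripper holds motor c upright (320,310) over dish c (318,245). Lower it.

```bash
python3 -m creep '{"grip":[1,1,1,1,1,1,1,1],"slide":[[0,-1,25],[0,-1,45],[0,-1,57],[0,-1,62],[0,-1,64],[0,-1,65],[0,-1,65],[0,-1,65]],"yaw":[0,0,0,0,0,0,0,0]}'
python3 -m creep '{"grip":[1,1],"slide":[[0,0,0.5],[0,0,0.5]],"yaw":[0,0]}'
```

```text
time: 10.67
tcp_pos: [0.3746, -0.2706, 0.0156]
tool_rot: [3.141, -0.001, 0.26]
ft_force: [-0.5, 0.1, -1.7]
finger_gap: 0.0416
finger_force: 20.0
time: 10.83
tcp_pos: [0.3744, -0.2706, 0.015]
tool_rot: [3.14, -0.001, 0.26]
ft_force: [0.6, -0.8, 0.4]
finger_gap: 0.0413
finger_force: 20.0
```

```bash
python3 -m creep '{"grip":[0,0,0,0,0,0,0,0,0,0],"slide":[[0,0,0],[0,0,0],[0,0,0],[0,0,0],[0,0,0],[0,0,-10],[0,0,-40],[0,0,-80],[0,0,-120],[0,0,-160]],"yaw":[0,0,0,0,0,0,0,0,0,0]}'
python3 - <<'E'
from h import *
goto(.5,-.05,.19);goto(.515,.37,.19)
E
```

```text
time: 11.67
tcp_pos: [0.3736, -0.2696, 0.1769]
tool_rot: [-3.141, -0.0, 0.26]
ft_force: [1.7, -1.1, 0.2]
finger_gap: 0.0865
finger_force: 0.0
slide to (0.5, -0.05, 0.19) [ 178.7 -179.7  -13. ] yaw 0.26 rows 7.0 t 11.67
slide to (0.515, 0.37, 0.19) [ 301.3 -581.6  -12.9] yaw 0.26 rows 16.0 t 11.67
```

```bash
python3 -m creep '{"grip":[0,0,0,0,0,0,0,0,0,0],"slide":[[28,-28,-13],[56,-56,-13],[84,-84,-13],[112,-112,-13],[140,-140,-13],[179,-179,-13],[190,-219,-13],[202,-259,-13],[213,-299,-13],[224,-340,-13]],"yaw":[0,0,0,0,0,0,0,0,0,0]}'
python3 -c "
from h import *
goto(.515,.37,.19);look('md mc')"
```

```text
time: 12.5
tcp_pos: [0.5027, 0.1053, 0.1883]
tool_rot: [3.141, -0.001, 0.26]
ft_force: [1.3, -0.1, 0.8]
finger_gap: 0.0872
finger_force: 0.0
slide to (0.515, 0.37, 0.19) [  79.8 -252.6   -1.8] yaw 0.26 rows 7.0 t 12.5
tcp [0.5027 0.1053 0.1883] [ 3.141e+00 -1.000e-03  2.600e-01]
md 269,257 none
mc 826 324 out of view
```

```bash
python3 -m creep '{"grip":[0,0,0,0,0,0,0,0,0],"slide":[[12,-38,0],[24,-76,0],[36,-115,0],[48,-153,0],[60,-190,0],[70,-222,0],[77,-242,0],[77,-242,0],[77,-242,0]],"yaw":[0,0,0,0,0,0,0,0,0]}'
python3 - <<'E'
from h import *
look("mb da","w7.png"); goto(.519,.375,.012)
E
```

```text
time: 13.3
tcp_pos: [0.5144, 0.3583, 0.1877]
tool_rot: [-3.141, 0.001, 0.262]
ft_force: [0.2, 0.3, -0.3]
finger_gap: 0.087
finger_force: 0.0
tcp [0.5144 0.3583 0.1877] [-3.141e+00  1.000e-03  2.620e-01]
mb 303,207 circle 0.519 0.3748 R 0.016 bbox [0.5189 0.3746]
da 351,346 circle 0.3979 0.2919 R 0.0218 bbox [0.4022 0.2919]
slide to (0.519, 0.375, 0.012) [  8.5 -16.7 175.6] yaw 0.26 rows 5.0 t 13.35
```

View pics/w7.png

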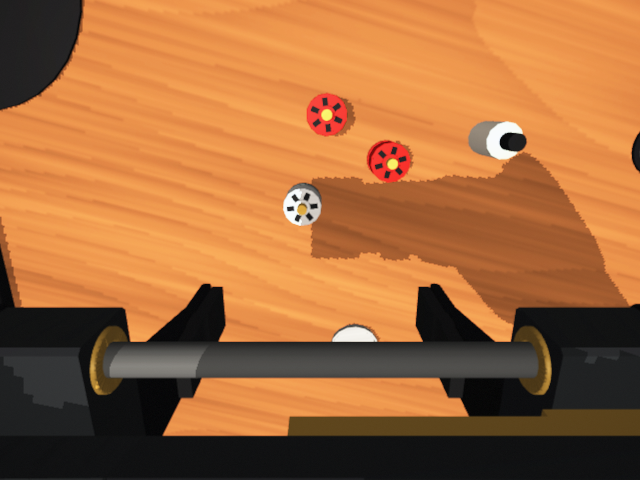

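Motor b is at (302,205), with the red look-alikes at (327,115) and (390,162) and the bottle at (497,140). The fingers close left to right, so they stay clear of the red ones; I'll half-close them first.

```bash
python3 -m creep '{"grip":[0.3,0.3,0.3,0.3,0.3,0.3,0.3,1,1,1],"slide":[[8,-17,20],[8,-17,60],[8,-17,100],[8,-17,140],[8,-17,168],[8,-17,176],[8,-17,176],[8,-17,176],[8,-17,176],[8,-17,176]],"yaw":[0,0,0,0,0,0,0,0,0,0]}' 15
python3 -m creep '{"grip":[1,1,1,1],"slide":[[0,0,0],[0,0,0],[0,0,0],[0,0,0]],"yaw":[0,0,0,0]}'
python3 -c "
from h import *
goto(.53,.1,.11);goto(.4546,-.162,.09)"
```

```text
time: 14.18
tcp_pos: [0.5199, 0.3762, 0.0139]
tool_rot: [-3.141, -0.003, 0.259]
ft_force: [-0.6, -0.1, -0.7]
finger_gap: 0.0479
finger_force: 0.0
time: 14.52
tcp_pos: [0.519, 0.3757, 0.0123]
tool_rot: [-3.142, -0.001, 0.26]
ft_force: [-0.4, -1.4, 6.6]
finger_gap: 0.0314
finger_force: 15.0
slide to (0.53, 0.1, 0.11) [-60.1 269.3 -97.8] yaw 0.26 rows 8.0 t 14.52
slide to (0.4546, -0.162, 0.09) [-200.3  503.1  -78. ] yaw 0.26 rows 14.0 t 14.52
```

```bash
python3 -m creep '{"grip":[1,1,1,1,1,1,1,1,1,1],"slide":[[0,0,-15],[0,0,-45],[0,0,-78],[-8,20,-85],[-22,55,-85],[-36,90,-85],[-50,126,-85],[-65,162,-85],[-79,198,-85],[-93,234,-85]],"yaw":[0,0,0,0,0,0,0,0,0,0]}'
python3 -m creep '{"grip":[1,1,1,1,1,1,1,1,1,1],"slide":[[-14,36,0],[-28,72,0],[-43,108,0],[-57,144,0],[-71,180,0],[-86,216,0],[-98,246,0],[-106,267,0],[-107,269,0],[-107,269,0]],"yaw":[0,0,0,0,0,0,0,0,0,0]}'
python3 -m creep '{"grip":[1],"slide":[[0,0,0]],"yaw":[0]}'
python3 - <<'E'
from h import *
goto(.4546,-.162,.0155); look("db dc md","w8.png")
E
```

```text
time: 15.35
tcp_pos: [0.4882, 0.1239, 0.0971]
tool_rot: [3.141, -0.0, 0.26]
ft_force: [-0.2, -0.3, -0.7]
finger_gap: 0.0318
finger_force: 15.0
time: 16.18
tcp_pos: [0.4543, -0.1632, 0.0969]
tool_rot: [3.141, -0.0, 0.257]
ft_force: [-0.3, 0.4, -0.8]
finger_gap: 0.0314
finger_force: 15.0
time: 16.27
tcp_pos: [0.4548, -0.161, 0.0968]
tool_rot: [-3.141, -0.0, 0.26]
ft_force: [0.3, 0.7, -0.7]
finger_gap: 0.0318
finger_force: 15.0
slide to (0.4546, -0.162, 0.0155) [-0.5  0.9 81.3] yaw 0.26 rows 2.0 t 16.27
tcp [ 0.4548 -0.161   0.0968] [-3.141 -0.     0.26 ]
db 320,243 circle 0.4547 -0.1622 R 0.031 bbox [ 0.4562 -0.1622]
dc 434,378 none
md -205 116 out of view
```

View pics/w8.png

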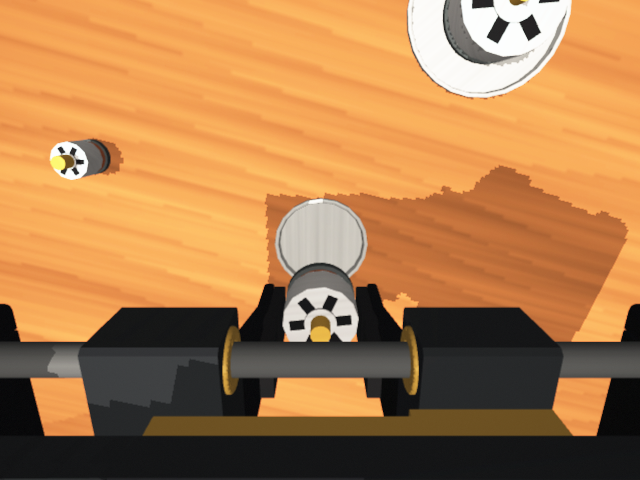

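The gripper holds motor b upright (320,310) above dish b (320,240). Motor d stands in its dish at the top right, and motor a is at (78,158).

```bash
python3 -m creep '{"grip":[1,1,1,1,1,1,1,1,1],"slide":[[0,1,25],[0,1,50],[0,1,68],[0,1,76],[0,1,79],[0,1,80.5],[0,1,81],[0,1,81.5],[0,1,81.5]],"yaw":[0,0,0,0,0,0,0,0,0]}'
python3 -m creep '{"grip":[1,1],"slide":[[0,0,0.3],[0,0,0.3]],"yaw":[0,0]}'
```

```text
time: 17.07
tcp_pos: [0.4554, -0.1632, 0.0157]
tool_rot: [3.141, -0.001, 0.26]
ft_force: [-0.4, 0.2, -0.9]
finger_gap: 0.0314
finger_force: 15.0
time: 17.23
tcp_pos: [0.4552, -0.1632, 0.0152]
tool_rot: [3.141, -0.001, 0.26]
ft_force: [-1.5, 0.9, 3.9]
finger_gap: 0.0314
finger_force: 15.0
```

```bash
python3 -m creep '{"grip":[0,0,0,0,0,0,0,0,0,0],"slide":[[0,0,0],[0,0,0],[0,0,0],[0,0,0],[0,0,0],[0,0,-10],[0,0,-40],[0,0,-80],[0,0,-120],[0,0,-160]],"yaw":[0,0,0,0,0,0,0,0,0,0]}'
python3 -m creep '{"grip":[0,0,0,0,0,0,0,0],"slide":[[14,-36,-15],[28,-73,-15],[42,-110,-15],[53,-138,-15],[56,-148,-15],[56,-148,-15],[56,-148,-15],[56,-148,-15]],"yaw":[0,0,0,0,0,0,0,0]}'
python3 - <<'E'
from h import *
look("ma","w9.png"); goto(.4718,-.0063,.0105)
E
```

```text
time: 18.07
tcp_pos: [0.4545, -0.1622, 0.177]
tool_rot: [-3.141, -0.0, 0.261]
ft_force: [1.7, -0.2, -1.1]
finger_gap: 0.0853
finger_force: 0.0
time: 18.73
tcp_pos: [0.4707, -0.007, 0.1897]
tool_rot: [3.141, 0.0, 0.258]
ft_force: [-1.0, -0.0, 0.2]
finger_gap: 0.0867
finger_force: 0.0
tcp [ 0.4707 -0.007   0.1897] [3.141 0.    0.258]
ma 318,214 circle 0.4717 -0.0062 R 0.0109 bbox [ 0.4719 -0.0062]
slide to (0.4718, -0.0063, 0.0105) [  1.3  -0.7 179.1] yaw 0.258 rows 5.0 t 18.78
```

View pics/w9.png

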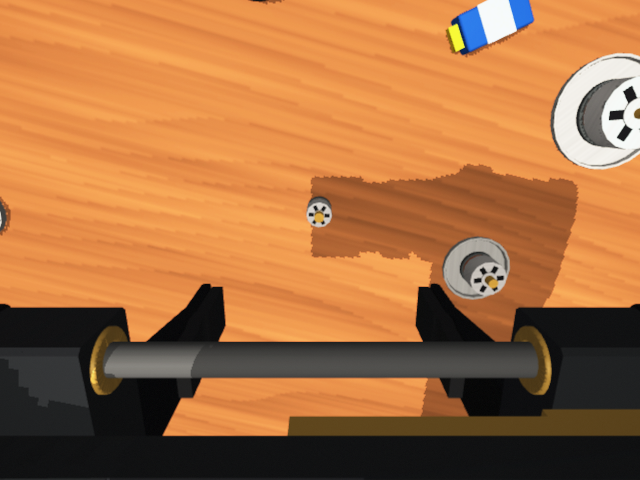

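Motor b stands in dish b at (483,272), and motor a is under the gripper at (319,212). Grasp a.

```bash
python3 -m creep '{"grip":[0.4,0.4,0.4,0.4,0.4,0.4,0.4,1,1,1],"slide":[[1,-1,30],[1,-1,70],[1,-1,110],[1,-1,150],[1,-1,172],[1,-1,179],[1,-1,179],[1,-1,179],[1,-1,179],[1,-1,179]],"yaw":[0,0,0,0,0,0,0,0,0,0]}' 10
python3 -m creep '{"grip":[1,1,1,1,1],"slide":[[0,0,0],[0,0,0],[0,0,0],[0,0,0],[0,0,0]],"yaw":[0,0,0,0,0]}'
python3 -c "
from h import *
goto(.3897,.29,.09)"
```

```text
time: 19.62
tcp_pos: [0.473, -0.0047, 0.0123]
tool_rot: [3.14, -0.003, 0.259]
ft_force: [0.9, -0.3, 0.5]
finger_gap: 0.0395
finger_force: 0.0
time: 20.03
tcp_pos: [0.4721, -0.0045, 0.0112]
tool_rot: [3.141, -0.001, 0.26]
ft_force: [-1.2, -1.6, 6.9]
finger_gap: 0.0217
finger_force: 10.0
slide to (0.3897, 0.29, 0.09) [  -4.  -305.8  -79. ] yaw 0.26 rows 8.0 t 20.03
```

```bash
python3 -m creep '{"grip":[1,1,1,1,1,1,1,1,1,1],"slide":[[0,0,-15],[0,0,-45],[0,0,-75],[-1,-20,-79],[-1,-55,-79],[-2,-92,-79],[-2,-130,-79],[-2,-168,-79],[-3,-206,-79],[-3,-244,-79]],"yaw":[0,0,0,0,0,0,0,0,0,0]}'
python3 -m creep '{"grip":[1,1,1,1,1,1],"slide":[[-1,-34,0],[-1,-55,0],[-1,-62,0],[-1,-62,0],[-1,-62,0],[-1,-62,0]],"yaw":[0,0,0,0,0,0]}'
python3 - <<'E'
from h import *
goto(.3897,.29,.0145); look("da","w10.png")
E
```

```text
time: 20.87
tcp_pos: [0.4052, 0.2321, 0.0898]
tool_rot: [3.141, -0.001, 0.259]
ft_force: [1.0, 0.3, 0.2]
finger_gap: 0.0213
finger_force: 10.0
time: 21.37
tcp_pos: [0.3897, 0.2887, 0.0893]
tool_rot: [3.141, 0.0, 0.258]
ft_force: [0.2, -0.9, 0.6]
finger_gap: 0.0218
finger_force: 10.0
slide to (0.3897, 0.29, 0.0145) [ 0.3 -1.4 74.8] yaw 0.258 rows 2.0 t 21.37
tcp [0.3897 0.2887 0.0893] [3.141 0.    0.258]
da 313,244 circle 0.3899 0.2898 R 0.0239 bbox [0.3899 0.2895]
```

View pics/w10.png

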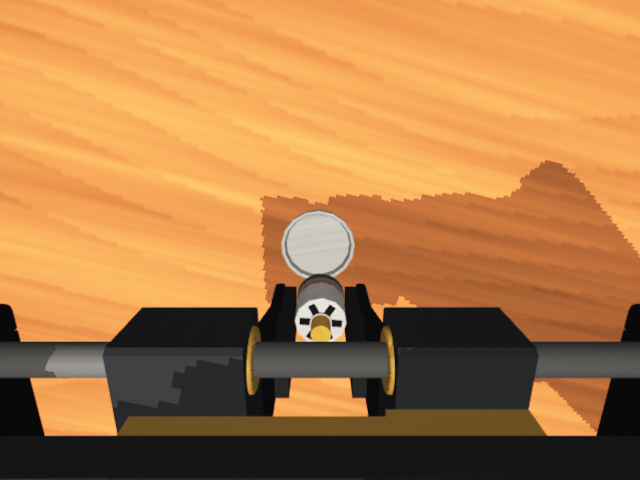

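The gripper holds motor a upright (320,315) above dish a (318,244). Lower it.

```bash
python3 -m creep '{"grip":[1,1,1,1,1,1,1,1,1],"slide":[[0,-1,25],[0,-1,50],[0,-1,64],[0,-1,71],[0,-1,74],[0,-1,75],[0,-1,75],[0,-1,75.3],[0,-1,75.3]],"yaw":[0,0,0,0,0,0,0,0,0]}'
python3 -m creep '{"grip":[1,1],"slide":[[0,0,0.4],[0,0,0.4]],"yaw":[0,0]}'
```

```text
time: 22.17
tcp_pos: [0.3895, 0.2916, 0.0151]
tool_rot: [-3.141, -0.001, 0.259]
ft_force: [0.4, 0.2, 0.0]
finger_gap: 0.0215
finger_force: 10.0
time: 22.33
tcp_pos: [0.3891, 0.2914, 0.0142]
tool_rot: [3.142, -0.001, 0.26]
ft_force: [0.4, 0.1, 1.7]
finger_gap: 0.0214
finger_force: 10.0
```

```bash
python3 -m creep '{"grip":[0,0,0,0,0,0,0,0,0,0],"slide":[[0,0,0],[0,0,0],[0,0,0],[0,0,0],[0,0,0],[0,0,0],[0,0,-10],[0,0,-40],[0,0,-80],[0,0,-120]],"yaw":[0,0,0,0,0,0,0,0,0,0]}'
python3 -m creep '{"grip":[0,0,0,0,0,0],"slide":[[20,-10,-30],[40,-20,-60],[60,-20,-80],[60,-20,-80],[60,-20,-80],[60,-20,-80]],"yaw":[0,0,0,0,0,0]}'
python3 - <<'E'
from h import *
a,_=cap("top"); b,_=cap("wrist")
A=cv2.resize(a["color"][180:330,130:470],(800,353),interpolation=cv2.INTER_CUBIC); B=cv2.resize(b["color"],(320,240))
cv2.imwrite("pics/end.png",np.vstack([A,cv2.copyMakeBorder(B,0,0,0,480,cv2.BORDER_CONSTANT)]))
E
```

```text
time: 23.17
tcp_pos: [0.3876, 0.2915, 0.1353]
tool_rot: [-3.141, 0.002, 0.261]
ft_force: [1.0, 0.4, -0.0]
finger_gap: 0.0801
finger_force: 0.0
time: 23.67
tcp_pos: [0.4407, 0.3259, 0.2134]
tool_rot: [3.142, 0.001, 0.26]
ft_force: [-0.9, 0.5, -1.0]
finger_gap: 0.0874
finger_force: 0.0
```

View pics/end.png

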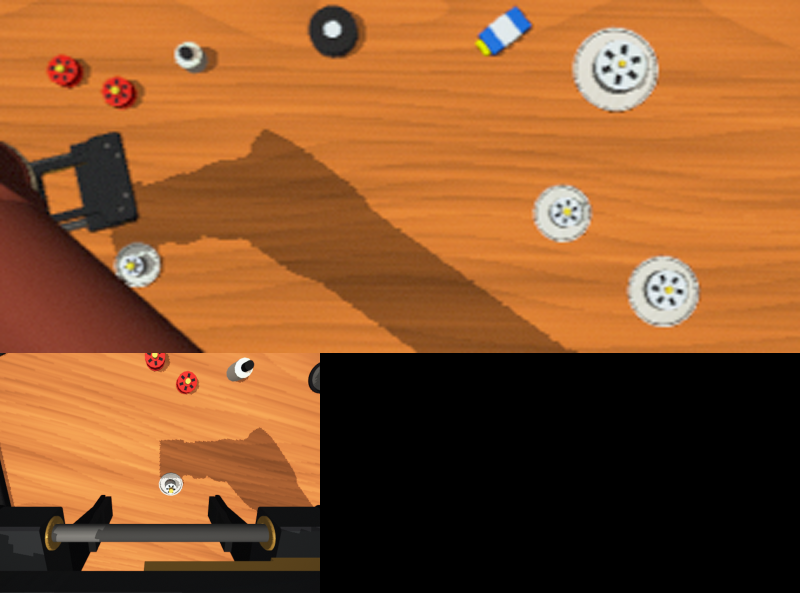

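All four motors stand centred in their dishes: d (620,65), b (565,212), c (667,290) and a (133,265). The bottle and spool are undisturbed.

```bash
python3 -c "
from workcell import env
print(env.close_job())"
```

```text
the job is handed in; nothing more can be done
None
```

The job is handed in: all four motors stand upright in their own dishes, placed largest to smallest in about 24 s, with the bottle and spool untouched; the hand-in returned no verdict.

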